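# Find the tin with the steel hub by its weight

### The job

Three identical closed tins hold spare cutter hubs: one has the steel hub, the other two have light plastic ones. Heft the tins one after another from your left to your right, lifting each well clear of the table and setting the light ones back down upright where they stood, without tipping any over or disturbing the other things on the table. Finish with the heaviest tin in the gripper, held still and upright about 15 cm above the table: the job ends while you are holding it up, so do not put it down or let go.

Things in the scene. Friction and masses are not known exactly. Their poses are not given: they have to be found in the camera images.
- tin_left_center (a point): centre (half-way up, on the axis) of the left tin, the one farthest to the robot's left (largest y): closed round metal tin, blue lid, white paper band with a thin blue stripe, 58 mm in diameter, 80 mm tall, straight smooth sides, z axis up. All three look alike and stand upright on the table; the lids do not come off
- tin_middle_center (a point): centre (half-way up, on the axis) of the middle tin, the one between the other two: closed round metal tin, blue lid, white paper band with a thin blue stripe, 58 mm in diameter, 80 mm tall, straight smooth sides, z axis up. All three look alike and stand upright on the table; the lids do not come off
- tin_right_center (a point): centre (half-way up, on the axis) of the right tin, the one farthest to the robot's right (smallest y): closed round metal tin, blue lid, white paper band with a thin blue stripe, 58 mm in diameter, 80 mm tall, straight smooth sides, z axis up. All three look alike and stand upright on the table; the lids do not come off
- tin_left: the left tin itself; origin at the centre of its underside, z axis up. A tin weighs 0.2 to 0.65 kg with its hub, which can shift 2 mm inside; the heaviest of the three outweighs each other by at least 0.15 kg, and which one it is changes from run to run
- tin_middle: the middle tin itself; origin at the centre of its underside, z axis up. A tin weighs 0.2 to 0.65 kg with its hub, which can shift 2 mm inside; the heaviest of the three outweighs each other by at least 0.15 kg, and which one it is changes from run to run
- tin_right: the right tin itself; origin at the centre of its underside, z axis up. A tin weighs 0.2 to 0.65 kg with its hub, which can shift 2 mm inside; the heaviest of the three outweighs each other by at least 0.15 kg, and which one it is changes from run to run
- spice_jar: small dark glass spice jar with a black cap, 52 x 52 mm and 105 mm tall, loose, a bystander behind the tins; origin at the centre of its underside
- timer: red and white round kitchen dial timer, 65 mm across, 42 mm tall, loose, a bystander behind the tins; origin at the centre of its underside
- cups: stack of white paper portion cups, 57 mm across, 61 mm tall, loose and light, a bystander at the back left; origin at the centre of its underside
Mind the look-alikes: they are no part of the job. Leave any yellow look-alike of the tin_left alone.

How it is judged:
On the way, in this order (a step that is already met when the one before it is completed fails the run):
1. the left tin is gripped and lifted clear of the table (at least 30 mm) to be hefted (height (world z) of tin_left_center above 0.07 m and contact force between the fingers and tin_left above 1 N), for 0.3 s.
2. the middle tin is gripped and lifted clear of the table (at least 30 mm) to be hefted (height (world z) of tin_middle_center above 0.07 m and contact force between the fingers and tin_middle above 1 N), for 0.3 s.
3. the right tin is gripped and lifted clear of the table (at least 30 mm) to be hefted (height (world z) of tin_right_center above 0.07 m and contact force between the fingers and tin_right above 1 N), for 0.3 s.
At the end, for the whole second after the job is handed in: The heaviest tin is held in the fingers alone, underside 100 mm or more above the table, tilted under 0.35 rad, still (under 0.05 m/s); the other two stand upright (within 0.1 rad) on the table, released, at rest, within 60 mm of where they stood (((height (world z) of tin_left_center above 0.14 m and contact force between tin_left_inner_floor and anything else above 2.2 N and contact force between the fingers and tin_left above 1 N and angle between tin_left_center's own z axis and vertical below 0.35 rad and linear speed of tin_left below 0.05 m/s and height (world z) of tin_middle_center between 0.035 and 0.045 m and angle between each of tin_middle_center, tin_right_center's own z axis and vertical below 0.1 rad and distance of each of tin_middle_center, tin_right_center from where it was at the start of the episode below 0.06 m and contact force between each of the arm, the fingers, tin_left and tin_middle below 0.1 N and linear speed of each of tin_middle, tin_right below 0.03 m/s and height (world z) of tin_right_center between 0.035 and 0.045 m and contact force between each of the arm, the fingers, tin_left and tin_right below 0.1 N and contact force between tin_left and spice_jar below 0.1 N and contact force between tin_left and timer below 0.1 N and contact force between tin_left and cups below 0.1 N) or (height (world z) of tin_middle_center above 0.14 m and contact force between tin_middle_inner_floor and anything else above 2.2 N and contact force between the fingers and tin_middle above 1 N and angle between tin_middle_center's own z axis and vertical below 0.35 rad and linear speed of tin_middle below 0.05 m/s and height (world z) of tin_left_center between 0.035 and 0.045 m and angle between each of tin_left_center, tin_right_center's own z axis and vertical below 0.1 rad and distance of each of tin_left_center, tin_right_center from where it was at the start of the episode below 0.06 m and contact force between each of the arm, the fingers, tin_middle and tin_left below 0.1 N and linear speed of each of tin_left, tin_right below 0.03 m/s and height (world z) of tin_right_center between 0.035 and 0.045 m and contact force between each of the arm, the fingers, tin_middle and tin_right below 0.1 N and contact force between tin_middle and spice_jar below 0.1 N and contact force between tin_middle and timer below 0.1 N and contact force between tin_middle and cups below 0.1 N) or (height (world z) of tin_right_center above 0.14 m and contact force between tin_right_inner_floor and anything else above 2.2 N and contact force between the fingers and tin_right above 1 N and angle between tin_right_center's own z axis and vertical below 0.35 rad and linear speed of tin_right below 0.05 m/s and height (world z) of tin_left_center between 0.035 and 0.045 m and angle between each of tin_left_center, tin_middle_center's own z axis and vertical below 0.1 rad and distance of each of tin_left_center, tin_middle_center from where it was at the start of the episode below 0.06 m and contact force between each of the arm, the fingers, tin_right and tin_left below 0.1 N and linear speed of each of tin_left, tin_middle below 0.03 m/s and height (world z) of tin_middle_center between 0.035 and 0.045 m and contact force between each of the arm, the fingers, tin_right and tin_middle below 0.1 N and contact force between tin_right and spice_jar below 0.1 N and contact force between tin_right and timer below 0.1 N and contact force between tin_right and cups below 0.1 N))); the arm keeps its last pose, push and grip.
It fails at once if a tin is tipped over (angle between any of tin_left_center, tin_middle_center, tin_right_center's own z axis and vertical above 0.7 rad).
It fails at once if the spice jar is knocked or moved (more than 30 mm) (distance of spice_jar from where it was at the start of the episode above 0.03 m).
It fails at once if the dial timer is knocked or moved (more than 30 mm) (distance of timer from where it was at the start of the episode above 0.03 m).
It fails at once if the stack of cups is knocked or moved (more than 30 mm) (distance of cups from where it was at the start of the episode above 0.03 m).
It also fails if it takes over 64 s, if anything falls off the work surface, if the arm or the gripper's body presses on something with over 40 N, if the wrist force passes 120 N, or if a joint passes its speed limit or range.

### The arm

A 6-joint arm with a two-finger parallel gripper is mounted at the origin on a cart in front of the work surface, level with it; the furniture and walls round the work are solid. World frame = base frame: x ahead of the robot, y to its left, z up, the work surface at z = 0. Lengths are in m, angles in rad, forces in N, time in s.
With the tool pointing down it reaches from about 0.35 to 0.85 m from the base axis. Payload 8.1 kg.
Tool frame: the origin (TCP) lies at the centre of the arm's flange, where the gripper is bolted on; the fingertips stand 186 mm ahead of it and the grasp point (between the pads) lies 167 mm ahead of it; z points along the fingers, y is the line along which they close (so a half turn about z gives the same grasp; the last joint's range is limited). The gripper opens to 93 mm and grips with 3 to 60 N. Pads are 15 mm wide; open, the fingers measure 128 mm over their backs; the gripper's body (75 mm by 188 mm) begins 65 mm behind the grasp point.
Start: joints at [-1.262, 0.13, 1.488, -0, 1.523, -0.085], TCP at [0.23, -0.554, 0.405] pointing down, gripper open.
Joint ranges: [-2.96, 2.96], [-0.89, 2.26], [0.02, 2.5], [-1.34, 4.48], [0, 2.73], [-2.66, 2.66]. Speed limits (rad/s): [2.39, 2.39, 2.79, 3.14, 3.14, 3.14].

### API

Orientations are given as a rotation vector (axis times angle).
In Python, from plant import read_state, read_camera, camera_params, robot gives the robot as it stands.
- The arm moves only by the tool carry_out, never from a script. Its argument "targets" is a list of rows, each an object of numbers: "hand": the opening in per cent of the stroke, from 0 (shut) to 100 (fully open); "x", "y", "z": the shift along the tool's x, y, z in m; "ax", "ay", "az": the turn, a rotation vector about the tool's x, y, z in rad. In form: [{"hand": .., "x": .., "y": .., "z": .., "ax": .., "ay": .., "az": ..}, ...]. A call has 1 to 8 rows; each row is the pose to reach, as a shift and turn from the pose commanded when the call began, along the tool's axes at that moment; what a row does not reach only later rows make up. A row lasts 1/8 s, in which the tool goes at most 62.5 mm and 10.7 degrees, less where a joint would pass 70% of its speed; a pose out of reach is approached as far as the arm can. A call with a gripper value outside its range is refused whole. The fingers move at their own pace and stop on an object; "newtons" is the grip in N (left out, the last holds). Time passes only in rows, so rows that repeat a pose let the fingers close. It gives the time, the measured TCP pose, the force, the opening and the grip force at its end, in the units of the state.
- read_state(): the state, without advancing time (a new reading comes with each control period).
- read_camera(name): name is "scene" or "side" or "wrist"; returns (picture, depth): 400x640x3 uint8, blue, green, red; 400x640 float32, m along the optical axis (not along the pixel's ray), 0 where there is no reading.
- camera_params(name): a dict with "fx", "fy", "cx", "cy" (pixels), "position" and "rotation" of the camera in the world. Camera axes: x right, y up, looking along -z (the intrinsics and any distortion apply to the point x, -y, -z); pixel columns grow to the right and rows downward; lengths in m; the calibration is good to about 2 mm. A picture is of the moment at which its call begins: read the wrist's pose just before it. camera_params takes no time and is no camera call; for the wrist camera it gives the pose at the moment of the call.
- robot.close_job(): hands the job in; it is judged then, once.
The state is a dict: "t": time; "q": joint angles; "dq": joint speeds; "joint_torque": joint torques, N m; "tool_pos": TCP position; "orientation": TCP orientation; "force": force on the tool from outside, world axes, zero at the start; "wrist_torque": the same for the moment, N m; "opening": finger opening in m; "gripper_force": force on a finger pad.
Only numpy, scipy, OpenCV 4.12 (cv2) and the standard library are available. Lean on these libraries where they do the work, as an engineer would, in place of code of your own. Each camera call takes 0.05 s, during which the arm holds its last target. There are 200 camera calls.

## Working session

There is one attempt and no reset: what is moved stays moved. The work goes in short steps, Python scripts to look and compute and a tool call to move; the robot and the scene stay as the last step left them, time stands still between calls to the robot, and variables do not carry over. Pictures are saved under pics/ and viewed, at most 10 in all, crops included, and the job is handed in when it is done.

Besides the shell and the picture viewer there is one more tool, called after "Call:" by a JSON object that holds its "api" and its "payload". carry_out: Moves the arm, as the interface text tells. Its arguments: {"type":"object","properties":{"targets":{"type":"array","items":{"type":"object","properties":{"hand":{"type":"number"},"x":{"type":"number"},"y":{"type":"number"},"z":{"type":"number"},"ax":{"type":"number"},"ay":{"type":"number"},"az":{"type":"number"}}}},"newtons":{"type":"number"}},"required":["targets"]}

```bash
mkdir -p pics; ls; python3 - <<'E'
from plant import *
import cv2
s=read_state();print(s)
for n in("scene","side"):
    p,d=read_camera(n);cv2.imwrite(f"pics/{n}.png",p)
    c=camera_params(n);print(n,c)
E
```

```text
pics
{'t': 0.0, 'q': array([-1.26240448e+00,  1.31159398e-01,  1.48928887e+00,  2.86341473e-06,
        1.52300478e+00, -8.53855388e-02]), 'dq': array([ 0.00089984,  0.00291108,  0.00025082, -0.00045702, -0.00075612,
       -0.00105269]), 'joint_torque': array([ 2.01262395e-03, -5.59840894e+01, -4.91758704e+01,  7.71843293e-02,
        3.52500833e-02, -1.60331128e-04]), 'tool_pos': array([ 0.23016564, -0.55384427,  0.40368293]), 'orientation': array([-3.07908354e+00, -6.14193531e-01,  3.20517204e-04]), 'force': array([-0.38525215,  0.56796737, -0.35804547]), 'wrist_torque': array([-0.02168455, -0.02931567, -0.00620513]), 'gripper_force': 0.0, 'opening': 0.09316023163041577}
scene {'fx': 517.0919114182453, 'fy': 517.0919114182453, 'cx': 324.64002625459125, 'cy': 198.55484170261295, 'position': array([-0.02364606,  0.98756576,  0.86923395]), 'rotation': array([ 0.37018843, -1.16560663, -2.3195009 ])}
side {'fx': 430.8991039009548, 'fy': 430.8991039009548, 'cx': 314.3699930263525, 'cy': 203.72315824391308, 'position': array([ 0.56352848, -1.00029076,  0.53819909]), 'rotation': array([ 1.14501486, -0.00762186, -0.03131329])}
```

View pics/scene.png

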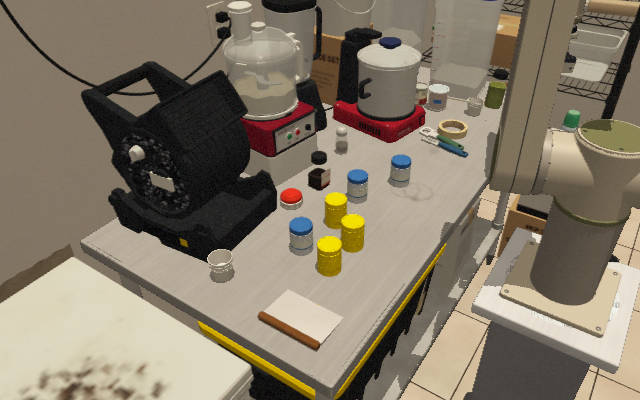

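View pics/side.png

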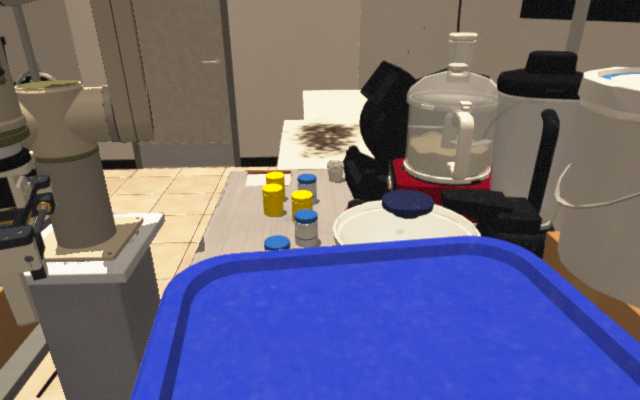

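The scene picture shows the blue-lidded tins at about (301,234), (357,184) and (400,168). Three yellow look-alikes stand near (336,210), (352,232) and (329,256). The timer is at (291,198), the spice jar at (319,172) and the cups at (220,264). In the side view the big blue box hides the lower part. I'll measure from the scene camera's depth.

```bash
cat > h.py <<'E'
from plant import *
import cv2,numpy as np
from scipy.spatial.transform import Rotation as R
def cloud(n):
    c=camera_params(n);p,d=read_camera(n)
    v,u=np.mgrid[:400,:640]
    P=np.stack([(u-c['cx'])/c['fx']*d,-(v-c['cy'])/c['fy']*d,-d],-1)
    W=P@R.from_rotvec(c['rotation']).as_matrix().T+c['position']
    W[d==0]=np.nan
    return p,W
def fit(q,r):
    from scipy.optimize import least_squares
    m=np.median(q,0)
    return least_squares(lambda c:np.hypot(*(q-c).T)-r,m+[0.0,0],loss='soft_l1',f_scale=.002).x
E
python3 - <<'E'
from h import *
p,W=cloud("scene")
for n,(u0,v0,u1,v1) in dict(L=(284,212,318,254),M=(344,165,371,202),Rr=(386,150,414,186),Y1=(322,188,350,222),Y2=(338,210,366,252),Y3=(314,234,344,278),timer=(276,185,305,211),jar=(305,148,332,190),cups=(203,245,237,282),shaker=(333,124,350,154)).items():
    w=W[v0:v1,u0:u1].reshape(-1,3);w=w[np.isfinite(w).all(1)]
    w=w[w[:,2]>.012]; zt=np.percentile(w[:,2],97)
    top=w[w[:,2]>zt-.006]
    mid=(top[:,:2].min(0)+top[:,:2].max(0))/2
    print(n,'ztop',zt.round(3),'mid',mid.round(3),'ext',np.ptp(top[:,:2],axis=0).round(3),'mean',top[:,:2].mean(0).round(3),len(top))
E
```

```text
L ztop 0.082 mid [0.546 0.23 ] ext [0.108 0.074] mean [0.57  0.223] 293
M ztop 0.082 mid [0.562 0.01 ] ext [0.065 0.151] mean [ 0.564 -0.027] 223
Rr ztop 0.082 mid [ 0.501 -0.17 ] ext [0.056 0.059] mean [ 0.502 -0.17 ] 178
Y1 ztop 0.082 mid [0.532 0.11 ] ext [0.104 0.1  ] mean [0.544 0.1  ] 301
Y2 ztop 0.082 mid [0.473 0.179] ext [0.056 0.134] mean [0.471 0.152] 319
Y3 ztop 0.082 mid [0.475 0.243] ext [0.055 0.056] mean [0.475 0.245] 337
timer ztop 0.046 mid [0.707 0.101] ext [0.041 0.072] mean [0.707 0.092] 100
jar ztop 0.106 mid [ 0.694 -0.032] ext [0.046 0.044] mean [ 0.691 -0.03 ] 118
cups ztop 0.064 mid [0.688 0.398] ext [0.088 0.06 ] mean [0.689 0.395] 142
shaker ztop 0.089 mid [ 0.738 -0.222] ext [0.03 0.03] mean [ 0.737 -0.221] 40
```

Call:
{"api": "carry_out", "payload": {"targets": [{"hand":100,"x":0.038,"y":-0.037,"z":0,"az":0.05},{"hand":100,"x":0.076,"y":-0.073,"z":0,"az":0.1},{"hand":100,"x":0.115,"y":-0.11,"z":0,"az":0.15},{"hand":100,"x":0.153,"y":-0.147,"z":0,"az":0.2},{"hand":100,"x":0.191,"y":-0.183,"z":0,"az":0.25},{"hand":100,"x":0.23,"y":-0.22,"z":0,"az":0.3},{"hand":100,"x":0.268,"y":-0.257,"z":0,"az":0.35},{"hand":100,"x":0.306,"y":-0.293,"z":0,"az":0.394}], "newtons": 40}}

```text
schema error: expected keys hand, x, y, z, ax, ay, az
```

```bash
cat >> h.py <<'E'
def goal(*xyz):
    s=read_state(); Rm=R.from_rotvec(s['orientation'])
    print('t',s['t'],'pos',s['tool_pos'].round(4),'tool delta',Rm.inv().apply(np.array(xyz)-s['tool_pos']).round(4))
    D=R.from_matrix(np.diag([1.,-1,-1])); print('turn',(Rm.inv()*D).as_rotvec().round(4),'F',s['force'].round(2),'T',s['wrist_torque'].round(2),'op',s['opening'],s['gripper_force'],'q',s['q'].round(2))
E
python3 -c "
from h import *
goal(.571,.223,.38)"
```

```text
t 0.15 pos [ 0.2302 -0.5539  0.4039] tool delta [ 0.6128 -0.5866  0.0248]
turn [-1.400e-03  2.000e-04  3.938e-01] F [0.1  0.29 0.1 ] T [ 0.03  0.03 -0.04] op 0.09285019864254708 0.0 q [-1.26  0.13  1.49 -0.    1.52 -0.09]
```

Call:
{"api": "carry_out", "payload": {"targets": [{"hand":100,"x":0.038,"y":-0.037,"z":0,"ax":0,"ay":0,"az":0.05},{"hand":100,"x":0.076,"y":-0.073,"z":0,"ax":0,"ay":0,"az":0.1},{"hand":100,"x":0.115,"y":-0.11,"z":0,"ax":0,"ay":0,"az":0.15},{"hand":100,"x":0.153,"y":-0.147,"z":0,"ax":0,"ay":0,"az":0.2},{"hand":100,"x":0.191,"y":-0.183,"z":0,"ax":0,"ay":0,"az":0.25},{"hand":100,"x":0.23,"y":-0.22,"z":0,"ax":0,"ay":0,"az":0.3},{"hand":100,"x":0.268,"y":-0.257,"z":0,"ax":0,"ay":0,"az":0.35},{"hand":100,"x":0.306,"y":-0.293,"z":0,"ax":0,"ay":0,"az":0.394}], "newtons": 40}}

```text
t: 1.15
tool_pos: [0.4006, -0.1644, 0.4047]
orientation: [3.142, -0.003, 0.0]
force: [1.1, -0.5, -0.3]
opening: 0.093
gripper_force: 0.0
```

```bash
python3 -c "
from h import *
goal(.571,.223,.38)"
```

```text
t 1.15 pos [ 0.4006 -0.1644  0.4047] tool delta [ 0.1696 -0.3877  0.0247]
turn [ 0.0001 -0.0002 -0.0019] F [ 1.12 -0.52 -0.26] T [-0.02 -0.01  0.03] op 0.09297051900485453 0.0 q [-0.51 -0.34  1.92  0.    1.55  1.06]
```

Call:
{"api": "carry_out", "payload": {"targets": [{"hand":100,"x":0.021,"y":-0.048,"z":0.003,"ax":0,"ay":0,"az":0},{"hand":100,"x":0.042,"y":-0.097,"z":0.006,"ax":0,"ay":0,"az":0},{"hand":100,"x":0.063,"y":-0.145,"z":0.01,"ax":0,"ay":0,"az":0},{"hand":100,"x":0.085,"y":-0.194,"z":0.013,"ax":0,"ay":0,"az":0},{"hand":100,"x":0.106,"y":-0.242,"z":0.016,"ax":0,"ay":0,"az":0},{"hand":100,"x":0.13,"y":-0.3,"z":0.02,"ax":0,"ay":0,"az":0},{"hand":100,"x":0.153,"y":-0.35,"z":0.023,"ax":0,"ay":0,"az":0},{"hand":100,"x":0.17,"y":-0.388,"z":0.025,"ax":0,"ay":0,"az":0}]}}

```text
t: 2.15
tool_pos: [0.5708, 0.2242, 0.379]
orientation: [3.141, 0.002, -0.001]
force: [0.5, -0.0, 0.8]
opening: 0.0931
gripper_force: 0.0
```

```bash
python3 - <<'E'
from h import *
goal(.571,.223,.217)
p,W=cloud("wrist");cv2.imwrite("pics/w1.png",p)
q=W.reshape(-1,3);q=q[np.isfinite(q).all(1)]
hsv=cv2.cvtColor(p,cv2.COLOR_BGR2HSV)
m=((W[...,2]>.074)&(W[...,2]<.09)).astype(np.uint8)
n,l,st,ce=cv2.connectedComponentsWithStats(m)
for i in range(1,n):
    if st[i,4]>150:
        w=W[l==i]; (c,r)=cv2.minEnclosingCircle(w[:,:2].astype(np.float32))
        print(st[i],np.round(c,4),round(r,4),w.mean(0).round(4),p[l==i].mean(0).round())
E
```

```text
t 2.15 pos [0.5708 0.2242 0.379 ] tool delta [0.0003 0.0012 0.162 ]
turn [0.0001 0.0008 0.0011] F [ 0.46 -0.04  0.77] T [ 0.   -0.03 -0.03] op 0.09305010971439594 0.0 q [0.29 0.18 1.48 0.   1.48 1.86]
[  85    0  338   39 6525] [0.7148 0.2732] 0.1261 [0.7165 0.2913 0.0763] [21. 22. 21.]
[424   0  23  16 279] [0.72   0.1394] 0.0078 [0.7187 0.1401 0.0809] [12. 13. 13.]
[630  28  10  45 295] [ 0.6884 -0.0189] 0.0161 [ 0.6872 -0.0133  0.0864] [7. 8. 9.]
[ 294  163   65   63 3224] [0.5723 0.2196] 0.0288 [0.5734 0.2197 0.078 ] [109.  66.  32.]
[ 583  169   57   63 2894] [ 0.5665 -0.0379] 0.0291 [ 0.567  -0.0333  0.0779] [165.  99.  46.]
[ 442  180   66   62 3152] [0.5571 0.087 ] 0.0291 [0.5582 0.0881 0.078 ] [  3. 229. 240.]
[ 273  265   60   36 1765] [0.4763 0.2419] 0.0285 [0.4847 0.2419 0.0779] [  5. 213. 230.]
[ 378  268   47   33 1084] [0.4777 0.1472] 0.0239 [0.4822 0.1498 0.0778] [  2. 222. 236.]
```

View pics/w1.png

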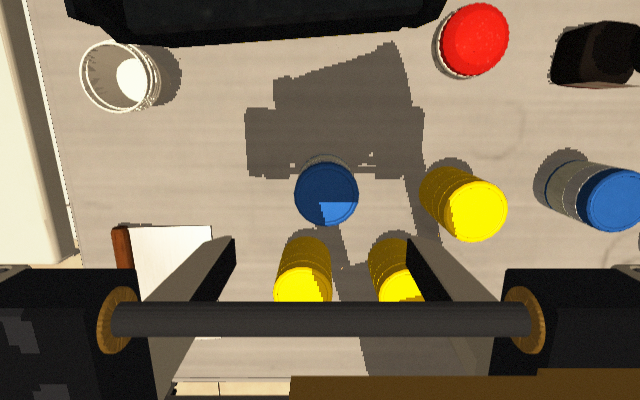

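The wrist view shows the left tin's lid centred at about (327,195), between the open fingers and clear of the cups at (120,77). The wrist cloud puts it at (0.573, 0.220) with radius 29 mm, as expected. The nearest yellow edges are clear of the fingers, so I'll descend and grip.

Call:
{"api": "carry_out", "payload": {"targets": [{"hand":100,"x":0.002,"y":0.004,"z":0.03,"ax":0,"ay":0,"az":0},{"hand":100,"x":0.002,"y":0.004,"z":0.07,"ax":0,"ay":0,"az":0},{"hand":100,"x":0.002,"y":0.004,"z":0.11,"ax":0,"ay":0,"az":0},{"hand":100,"x":0.002,"y":0.004,"z":0.14,"ax":0,"ay":0,"az":0},{"hand":100,"x":0.002,"y":0.004,"z":0.16,"ax":0,"ay":0,"az":0},{"hand":100,"x":0.002,"y":0.004,"z":0.163,"ax":0,"ay":0,"az":0},{"hand":100,"x":0.002,"y":0.004,"z":0.163,"ax":0,"ay":0,"az":0}]}}

```text
t: 3.08
tool_pos: [0.573, 0.218, 0.2177]
orientation: [-3.141, 0.0, -0.002]
force: [-0.3, -0.2, 0.3]
opening: 0.0931
gripper_force: 0.0
```

Call:
{"api": "carry_out", "payload": {"targets": [{"hand":40,"x":0,"y":0,"z":0,"ax":0,"ay":0,"az":0},{"hand":40,"x":0,"y":0,"z":0,"ax":0,"ay":0,"az":0},{"hand":40,"x":0,"y":0,"z":0,"ax":0,"ay":0,"az":0},{"hand":40,"x":0,"y":0,"z":0,"ax":0,"ay":0,"az":0},{"hand":40,"x":0,"y":0,"z":0,"ax":0,"ay":0,"az":0},{"hand":40,"x":0,"y":0,"z":0,"ax":0,"ay":0,"az":0}], "newtons": 40}}

```text
t: 3.82
tool_pos: [0.5726, 0.218, 0.2171]
orientation: [-3.141, 0.0, -0.001]
force: [-1.1, 2.2, 1.7]
opening: 0.0576
gripper_force: 40.0
```

```bash
python3 -c "
from h import *
goal(.573,.22,.287)"
```

```text
t 3.825 pos [0.5726 0.218  0.2171] tool delta [ 0.0004 -0.002  -0.0699]
turn [-0.0003 -0.0004 -0.0001] F [-1.11  2.22  1.74] T [0.26 0.2  0.01] op 0.05763418500745339 40.00074153766036 q [0.28 0.32 1.62 0.   1.2  1.85]
```

Call:
{"api": "carry_out", "payload": {"targets": [{"hand":40,"x":0,"y":0,"z":-0.008,"ax":0,"ay":0,"az":0},{"hand":40,"x":0,"y":0,"z":-0.02,"ax":0,"ay":0,"az":0},{"hand":40,"x":0,"y":0,"z":-0.035,"ax":0,"ay":0,"az":0},{"hand":40,"x":0,"y":0,"z":-0.05,"ax":0,"ay":0,"az":0},{"hand":40,"x":0,"y":0,"z":-0.064,"ax":0,"ay":0,"az":0},{"hand":40,"x":0,"y":0,"z":-0.07,"ax":0,"ay":0,"az":0},{"hand":40,"x":0,"y":0,"z":-0.07,"ax":0,"ay":0,"az":0},{"hand":40,"x":0,"y":0,"z":-0.07,"ax":0,"ay":0,"az":0}]}}

```text
t: 4.82
tool_pos: [0.5722, 0.2178, 0.286]
orientation: [3.141, -0.0, -0.002]
force: [0.6, 0.6, -3.1]
opening: 0.0579
gripper_force: 40.0
```

```bash
cat >> h.py <<'E'
def heft(k=16):
    f=[]
    for _ in range(k):
        read_camera("side"); s=read_state(); f.append(np.r_[s['force'],s['joint_torque'][1:3]])
    f=np.array(f); print('F,tau mean',f.mean(0).round(2),'std',f.std(0).round(2),'op',s['opening'],s['gripper_force'],'t',s['t'],'pos',s['tool_pos'].round(4),s['wrist_torque'].round(2))
E
python3 -c "
from h import *
heft()"
```

```text
F,tau mean [ 2.000e-02  1.000e-01 -2.320e+00 -6.081e+01 -4.789e+01] std [0.35 0.43 0.39 0.15 0.11] op 0.05789202068499566 39.99935586936772 t 5.625 pos [0.5725 0.2179 0.2868] [ 0.   -0.01 -0.01]
```

Left tin: about 2.3 N, roughly 0.24 kg, so it is light. Setting it back down.

Call:
{"api": "carry_out", "payload": {"targets": [{"hand":40,"x":0,"y":0,"z":0.015,"ax":0,"ay":0,"az":0},{"hand":40,"x":0,"y":0,"z":0.03,"ax":0,"ay":0,"az":0},{"hand":40,"x":0,"y":0,"z":0.045,"ax":0,"ay":0,"az":0},{"hand":40,"x":0,"y":0,"z":0.056,"ax":0,"ay":0,"az":0},{"hand":40,"x":0,"y":0,"z":0.063,"ax":0,"ay":0,"az":0},{"hand":40,"x":0,"y":0,"z":0.067,"ax":0,"ay":0,"az":0},{"hand":40,"x":0,"y":0,"z":0.07,"ax":0,"ay":0,"az":0},{"hand":40,"x":0,"y":0,"z":0.07,"ax":0,"ay":0,"az":0}]}}

```text
t: 6.62
tool_pos: [0.5727, 0.218, 0.2172]
orientation: [-3.141, 0.0, -0.001]
force: [-0.5, 0.5, -2.2]
opening: 0.0581
gripper_force: 40.0
```

Call:
{"api": "carry_out", "payload": {"targets": [{"hand":70,"x":0,"y":0,"z":0,"ax":0,"ay":0,"az":0},{"hand":90,"x":0,"y":0,"z":0,"ax":0,"ay":0,"az":0},{"hand":100,"x":0,"y":0,"z":0,"ax":0,"ay":0,"az":0},{"hand":100,"x":0,"y":0,"z":0,"ax":0,"ay":0,"az":0},{"hand":100,"x":0,"y":0,"z":0,"ax":0,"ay":0,"az":0},{"hand":100,"x":0,"y":0,"z":-0.02,"ax":0,"ay":0,"az":0},{"hand":100,"x":0,"y":0,"z":-0.06,"ax":0,"ay":0,"az":0},{"hand":100,"x":0,"y":0,"z":-0.1,"ax":0,"ay":0,"az":0}]}}

```text
t: 7.62
tool_pos: [0.5724, 0.2179, 0.3192]
orientation: [-3.141, 0.0, -0.001]
force: [0.8, 0.1, 0.3]
opening: 0.0931
gripper_force: 0.0
```

```bash
python3 -c "
from h import *
goal(.566,-.036,.332)"
```

```text
t 7.625 pos [0.5724 0.2179 0.3192] tool delta [-0.0064  0.2539 -0.0128]
turn [-0.0002 -0.0006 -0.0002] F [0.82 0.07 0.28] T [ 0.05 -0.02  0.02] op 0.09306584351221593 0.0 q [0.28 0.22 1.55 0.   1.37 1.85]
```

Call:
{"api": "carry_out", "payload": {"targets": [{"hand":100,"x":0,"y":0.03,"z":-0.02,"ax":0,"ay":0,"az":0},{"hand":100,"x":-0.002,"y":0.08,"z":-0.04,"ax":0,"ay":0,"az":0},{"hand":100,"x":-0.003,"y":0.13,"z":-0.06,"ax":0,"ay":0,"az":0},{"hand":100,"x":-0.005,"y":0.18,"z":-0.06,"ax":0,"ay":0,"az":0},{"hand":100,"x":-0.006,"y":0.225,"z":-0.06,"ax":0,"ay":0,"az":0},{"hand":100,"x":-0.006,"y":0.254,"z":-0.06,"ax":0,"ay":0,"az":0},{"hand":100,"x":-0.006,"y":0.254,"z":-0.06,"ax":0,"ay":0,"az":0}]}}

```text
t: 8.5
tool_pos: [0.5664, -0.038, 0.3784]
orientation: [3.141, -0.005, 0.003]
force: [-0.1, 0.0, 0.2]
opening: 0.0929
gripper_force: 0.0
```

```bash
cat >> h.py <<'E'
def tins(name):
    p,W=cloud("wrist");cv2.imwrite(f"pics/{name}.png",p)
    m=((W[...,2]>.074)&(W[...,2]<.09)).astype(np.uint8)
    n,l,st,ce=cv2.connectedComponentsWithStats(m)
    for i in range(1,n):
        if st[i,4]>150:
            w=W[l==i]; (c,r)=cv2.minEnclosingCircle(w[:,:2].astype(np.float32))
            print(st[i],np.round(c,4),round(r,4),w.mean(0).round(4),p[l==i].mean(0).round())
E
python3 - <<'E'
from h import *
goal(.566,-.036,.217)
tins("w2")
E
```

```text
t 8.5 pos [ 0.5664 -0.038   0.3784] tool delta [-0.0007 -0.0021  0.1614]
turn [ 0.0006 -0.0018 -0.0032] F [-0.15  0.04  0.15] T [0.   0.03 0.01] op 0.09290689374429208 0.0 q [-0.16  0.06  1.62 -0.    1.47  1.42]
[  0   0  98  12 729] [0.7178 0.1686] 0.0373 [0.719  0.1685 0.0763] [18. 19. 19.]
[   0  159   64   64 3249] [0.5727 0.2171] 0.0291 [0.5736 0.215  0.0778] [175. 106.  50.]
[ 290  165   65   64 3211] [ 0.5669 -0.0389] 0.0289 [ 0.5679 -0.0389  0.078 ] [136.  83.  40.]
[ 148  176   66   63 3176] [0.557  0.0864] 0.0292 [0.5583 0.0858 0.0779] [  7. 243. 250.]
[ 443  235   55   51 1616] [ 0.5034 -0.1738] 0.0287 [ 0.5109 -0.1789  0.078 ] [178. 108.  52.]
[119 264  43  37 548] [0.4871 0.1345] 0.0211 [0.4874 0.1275 0.0775] [  3. 216. 231.]
```

View pics/w2.png

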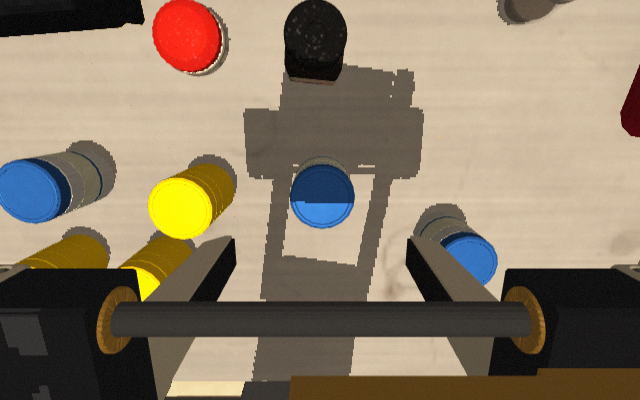

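The left tin is standing where it was, with its lid at (35,190). The middle tin's lid at (322,196) is centred under the gripper, and the spice jar at (315,40) is clear. The cloud puts the middle tin at (0.567, -0.039), so I'll descend straight down.

Call:
{"api": "carry_out", "payload": {"targets": [{"hand":100,"x":0,"y":0.001,"z":0.03,"ax":0,"ay":0,"az":0},{"hand":100,"x":0,"y":0.001,"z":0.07,"ax":0,"ay":0,"az":0},{"hand":100,"x":0,"y":0.001,"z":0.11,"ax":0,"ay":0,"az":0},{"hand":100,"x":0,"y":0.001,"z":0.14,"ax":0,"ay":0,"az":0},{"hand":100,"x":0,"y":0.001,"z":0.16,"ax":0,"ay":0,"az":0},{"hand":100,"x":0,"y":0.001,"z":0.162,"ax":0,"ay":0,"az":0},{"hand":100,"x":0,"y":0.001,"z":0.162,"ax":0,"ay":0,"az":0}]}}

```text
t: 9.43
tool_pos: [0.5671, -0.0368, 0.216]
orientation: [3.141, 0.0, 0.002]
force: [0.6, 0.5, -0.6]
opening: 0.0929
gripper_force: 0.0
```

Call:
{"api": "carry_out", "payload": {"targets": [{"hand":40,"x":0,"y":0,"z":0,"ax":0,"ay":0,"az":0},{"hand":40,"x":0,"y":0,"z":0,"ax":0,"ay":0,"az":0},{"hand":40,"x":0,"y":0,"z":0,"ax":0,"ay":0,"az":0},{"hand":40,"x":0,"y":0,"z":0,"ax":0,"ay":0,"az":0},{"hand":40,"x":0,"y":0,"z":0,"ax":0,"ay":0,"az":0},{"hand":40,"x":0,"y":0,"z":0,"ax":0,"ay":0,"az":0}], "newtons": 40}}

```text
t: 10.18
tool_pos: [0.5666, -0.0375, 0.2151]
orientation: [3.141, -0.001, 0.001]
force: [-1.3, -4.4, 3.8]
opening: 0.0569
gripper_force: 40.0
```

Call:
{"api": "carry_out", "payload": {"targets": [{"hand":40,"x":0,"y":0,"z":-0.008,"ax":0,"ay":0,"az":0},{"hand":40,"x":0,"y":0,"z":-0.02,"ax":0,"ay":0,"az":0},{"hand":40,"x":0,"y":0,"z":-0.035,"ax":0,"ay":0,"az":0},{"hand":40,"x":0,"y":0,"z":-0.05,"ax":0,"ay":0,"az":0},{"hand":40,"x":0,"y":0,"z":-0.064,"ax":0,"ay":0,"az":0},{"hand":40,"x":0,"y":0,"z":-0.07,"ax":0,"ay":0,"az":0},{"hand":40,"x":0,"y":0,"z":-0.07,"ax":0,"ay":0,"az":0},{"hand":40,"x":0,"y":0,"z":-0.07,"ax":0,"ay":0,"az":0}]}}

```text
t: 11.18
tool_pos: [0.5661, -0.0371, 0.284]
orientation: [-3.141, 0.0, 0.002]
force: [0.3, -0.6, -5.2]
opening: 0.0573
gripper_force: 40.0
```

```bash
python3 -c "
from h import *
heft()"
```

```text
F,tau mean [  0.06  -0.12  -5.52 -56.4  -49.23] std [0.42 0.41 0.49 0.15 0.11] op 0.057598215056860386 39.99867762759095 t 11.975 pos [ 0.5664 -0.0371  0.2848] [ 0.    0.06 -0.02]
```

Middle tin: about 5.5 N, roughly 0.56 kg, so it is heavy. I still have to heft the right one, so I'll set this down first.

Call:
{"api": "carry_out", "payload": {"targets": [{"hand":40,"x":0,"y":0,"z":0.015,"ax":0,"ay":0,"az":0},{"hand":40,"x":0,"y":0,"z":0.03,"ax":0,"ay":0,"az":0},{"hand":40,"x":0,"y":0,"z":0.045,"ax":0,"ay":0,"az":0},{"hand":40,"x":0,"y":0,"z":0.056,"ax":0,"ay":0,"az":0},{"hand":40,"x":0,"y":0,"z":0.063,"ax":0,"ay":0,"az":0},{"hand":40,"x":0,"y":0,"z":0.067,"ax":0,"ay":0,"az":0},{"hand":40,"x":0,"y":0,"z":0.07,"ax":0,"ay":0,"az":0},{"hand":40,"x":0,"y":0,"z":0.07,"ax":0,"ay":0,"az":0}]}}

```text
t: 12.98
tool_pos: [0.5667, -0.0372, 0.2152]
orientation: [3.141, -0.0, 0.001]
force: [-0.3, 0.8, -6.0]
opening: 0.0571
gripper_force: 40.0
```

Call:
{"api": "carry_out", "payload": {"targets": [{"hand":70,"x":0,"y":0,"z":0,"ax":0,"ay":0,"az":0},{"hand":90,"x":0,"y":0,"z":0,"ax":0,"ay":0,"az":0},{"hand":100,"x":0,"y":0,"z":0,"ax":0,"ay":0,"az":0},{"hand":100,"x":0,"y":0,"z":0,"ax":0,"ay":0,"az":0},{"hand":100,"x":0,"y":0,"z":0,"ax":0,"ay":0,"az":0},{"hand":100,"x":0,"y":0,"z":-0.02,"ax":0,"ay":0,"az":0},{"hand":100,"x":0,"y":0,"z":-0.06,"ax":0,"ay":0,"az":0},{"hand":100,"x":0,"y":0,"z":-0.12,"ax":0,"ay":0,"az":0}]}}

```text
t: 13.98
tool_pos: [0.5656, -0.037, 0.3355]
orientation: [-3.141, 0.0, 0.005]
force: [0.4, -0.2, 0.1]
opening: 0.0932
gripper_force: 0.0
```

Call:
{"api": "carry_out", "payload": {"targets": [{"hand":100,"x":-0.01,"y":0.02,"z":-0.02,"ax":0,"ay":0,"az":0},{"hand":100,"x":-0.03,"y":0.06,"z":-0.04,"ax":0,"ay":0,"az":0},{"hand":100,"x":-0.05,"y":0.1,"z":-0.04,"ax":0,"ay":0,"az":0},{"hand":100,"x":-0.064,"y":0.135,"z":-0.04,"ax":0,"ay":0,"az":0},{"hand":100,"x":-0.064,"y":0.135,"z":-0.04,"ax":0,"ay":0,"az":0}]}}

```text
t: 14.6
tool_pos: [0.5016, -0.1741, 0.3765]
orientation: [3.14, -0.006, 0.002]
force: [-0.6, 0.1, 0.2]
opening: 0.093
gripper_force: 0.0
```

```bash
python3 - <<'E'
from h import *
goal(.503,-.173,.217)
tins("w3")
E
```

```text
t 14.6 pos [ 0.5016 -0.1741  0.3765] tool delta [ 0.0012 -0.0013  0.1595]
turn [ 0.0012 -0.0015 -0.0035] F [-0.61  0.09  0.24] T [ 0.03 -0.   -0.01] op 0.09297487657410264 0.0 q [-0.43 -0.04  1.72 -0.    1.46  1.14]
[ 584    0   56   62 1640] [ 0.6332 -0.3991] 0.0337 [ 0.6348 -0.3954  0.0801] [43. 50. 54.]
[ 118   85   72   72 3974] [ 0.5669 -0.0373] 0.029 [ 0.5678 -0.0381  0.078 ] [184. 112.  53.]
[   0   99   44   71 2400] [0.5571 0.0853] 0.0287 [0.5557 0.0752 0.0778] [  1. 231. 243.]
[ 287  165   66   64 3248] [ 0.502  -0.1733] 0.0288 [ 0.503  -0.1732  0.078 ] [134.  82.  39.]
```

View pics/w3.png

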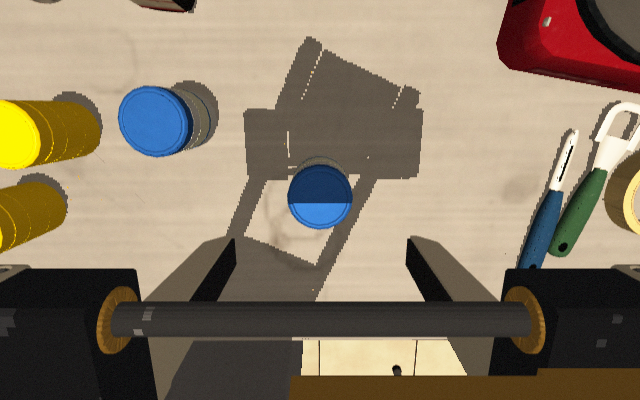

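The middle tin is upright in place, with its lid at (155,120). The right tin's lid at (320,196) is centred below at (0.502, -0.173), and nothing is near the fingers.

Call:
{"api": "carry_out", "payload": {"targets": [{"hand":100,"x":0,"y":0,"z":0.03,"ax":0,"ay":0,"az":0},{"hand":100,"x":0,"y":0,"z":0.07,"ax":0,"ay":0,"az":0},{"hand":100,"x":0,"y":0,"z":0.11,"ax":0,"ay":0,"az":0},{"hand":100,"x":0,"y":0,"z":0.14,"ax":0,"ay":0,"az":0},{"hand":100,"x":0,"y":0,"z":0.156,"ax":0,"ay":0,"az":0},{"hand":100,"x":0,"y":0,"z":0.16,"ax":0,"ay":0,"az":0},{"hand":100,"x":0,"y":0,"z":0.16,"ax":0,"ay":0,"az":0}]}}

```text
t: 15.52
tool_pos: [0.503, -0.172, 0.2158]
orientation: [3.141, 0.0, 0.002]
force: [0.8, 0.0, 0.6]
opening: 0.0931
gripper_force: 0.0
```

Call:
{"api": "carry_out", "payload": {"targets": [{"hand":40,"x":0,"y":0,"z":0,"ax":0,"ay":0,"az":0},{"hand":40,"x":0,"y":0,"z":0,"ax":0,"ay":0,"az":0},{"hand":40,"x":0,"y":0,"z":0,"ax":0,"ay":0,"az":0},{"hand":40,"x":0,"y":0,"z":0,"ax":0,"ay":0,"az":0},{"hand":40,"x":0,"y":0,"z":0,"ax":0,"ay":0,"az":0},{"hand":40,"x":0,"y":0,"z":0,"ax":0,"ay":0,"az":0}], "newtons": 40}}

```text
t: 16.27
tool_pos: [0.5025, -0.1723, 0.215]
orientation: [3.141, -0.0, 0.0]
force: [-0.9, -1.9, 3.4]
opening: 0.058
gripper_force: 40.0
```

Call:
{"api": "carry_out", "payload": {"targets": [{"hand":40,"x":0,"y":0,"z":-0.008,"ax":0,"ay":0,"az":0},{"hand":40,"x":0,"y":0,"z":-0.02,"ax":0,"ay":0,"az":0},{"hand":40,"x":0,"y":0,"z":-0.035,"ax":0,"ay":0,"az":0},{"hand":40,"x":0,"y":0,"z":-0.05,"ax":0,"ay":0,"az":0},{"hand":40,"x":0,"y":0,"z":-0.064,"ax":0,"ay":0,"az":0},{"hand":40,"x":0,"y":0,"z":-0.07,"ax":0,"ay":0,"az":0},{"hand":40,"x":0,"y":0,"z":-0.07,"ax":0,"ay":0,"az":0},{"hand":40,"x":0,"y":0,"z":-0.07,"ax":0,"ay":0,"az":0}]}}

```text
t: 17.27
tool_pos: [0.5021, -0.172, 0.2841]
orientation: [-3.141, 0.0, 0.002]
force: [-0.5, -0.4, -2.1]
opening: 0.0578
gripper_force: 40.0
```

```bash
python3 -c "
from h import *
heft()"
```

```text
F,tau mean [ -0.11   0.1   -2.49 -49.3  -47.37] std [0.38 0.58 0.57 0.12 0.1 ] op 0.05756626134472472 39.99940839596093 t 18.075 pos [ 0.5024 -0.1721  0.2848] [ 0.05  0.06 -0.04]
```

The right tin is light too, at about 2.5 N, so the middle one is the heaviest. I'll set this one down and go back.

Call:
{"api": "carry_out", "payload": {"targets": [{"hand":40,"x":0,"y":0,"z":0.015,"ax":0,"ay":0,"az":0},{"hand":40,"x":0,"y":0,"z":0.03,"ax":0,"ay":0,"az":0},{"hand":40,"x":0,"y":0,"z":0.045,"ax":0,"ay":0,"az":0},{"hand":40,"x":0,"y":0,"z":0.056,"ax":0,"ay":0,"az":0},{"hand":40,"x":0,"y":0,"z":0.063,"ax":0,"ay":0,"az":0},{"hand":40,"x":0,"y":0,"z":0.067,"ax":0,"ay":0,"az":0},{"hand":40,"x":0,"y":0,"z":0.07,"ax":0,"ay":0,"az":0},{"hand":40,"x":0,"y":0,"z":0.07,"ax":0,"ay":0,"az":0}]}}

```text
t: 19.08
tool_pos: [0.5026, -0.1722, 0.2152]
orientation: [3.141, -0.0, 0.001]
force: [-0.5, 0.1, -1.9]
opening: 0.0577
gripper_force: 40.0
```

Call:
{"api": "carry_out", "payload": {"targets": [{"hand":70,"x":0,"y":0,"z":0,"ax":0,"ay":0,"az":0},{"hand":90,"x":0,"y":0,"z":0,"ax":0,"ay":0,"az":0},{"hand":100,"x":0,"y":0,"z":0,"ax":0,"ay":0,"az":0},{"hand":100,"x":0,"y":0,"z":0,"ax":0,"ay":0,"az":0},{"hand":100,"x":0,"y":0,"z":0,"ax":0,"ay":0,"az":0},{"hand":100,"x":0,"y":0,"z":-0.02,"ax":0,"ay":0,"az":0},{"hand":100,"x":0,"y":0,"z":-0.06,"ax":0,"ay":0,"az":0},{"hand":100,"x":0,"y":0,"z":-0.12,"ax":0,"ay":0,"az":0}]}}

```text
t: 20.08
tool_pos: [0.5015, -0.1717, 0.3339]
orientation: [-3.14, 0.0, 0.006]
force: [1.4, -0.9, 0.3]
opening: 0.0932
gripper_force: 0.0
```

Call:
{"api": "carry_out", "payload": {"targets": [{"hand":100,"x":0.01,"y":-0.02,"z":-0.02,"ax":0,"ay":0,"az":0},{"hand":100,"x":0.03,"y":-0.06,"z":-0.04,"ax":0,"ay":0,"az":0},{"hand":100,"x":0.05,"y":-0.1,"z":-0.04,"ax":0,"ay":0,"az":0},{"hand":100,"x":0.064,"y":-0.135,"z":-0.04,"ax":0,"ay":0,"az":0},{"hand":100,"x":0.064,"y":-0.135,"z":-0.04,"ax":0,"ay":0,"az":0}]}}

```text
t: 20.7
tool_pos: [0.5669, -0.0349, 0.3746]
orientation: [-3.141, -0.005, -0.0]
force: [-0.9, 0.3, -0.3]
opening: 0.0929
gripper_force: 0.0
```

```bash
python3 - <<'E'
from h import *
goal(.567,-.038,.217)
tins("w4")
E
```

```text
t 20.7 pos [ 0.5669 -0.0349  0.3746] tool delta [1.000e-04 3.200e-03 1.576e-01]
turn [-0.0005 -0.      0.0031] F [-0.89  0.28 -0.32] T [-0.01  0.02  0.03] op 0.09291434305290587 0.0 q [-0.15  0.06  1.62  0.    1.46  1.42]
[  0   0  70   9 270] [0.7171 0.1807] 0.0265 [0.7181 0.1848 0.0752] [20. 20. 21.]
[   0  158   64   65 3316] [0.5726 0.2174] 0.0291 [0.5735 0.215  0.0778] [176. 107.  50.]
[ 291  165   66   65 3295] [ 0.5672 -0.0369] 0.0288 [ 0.5682 -0.0368  0.078 ] [134.  82.  39.]
[ 149  177   67   63 3249] [0.5572 0.0865] 0.0292 [0.5584 0.0858 0.078 ] [  7. 243. 250.]
[ 446  237   56   51 1674] [ 0.5034 -0.1721] 0.0288 [ 0.511  -0.1774  0.078 ] [179. 109.  52.]
[121 265  41  36 535] [0.487  0.1348] 0.0203 [0.4879 0.128  0.0775] [  3. 217. 232.]
```

Call:
{"api": "carry_out", "payload": {"targets": [{"hand":100,"x":0,"y":0,"z":0.03,"ax":0,"ay":0,"az":0},{"hand":100,"x":0,"y":0,"z":0.07,"ax":0,"ay":0,"az":0},{"hand":100,"x":0,"y":0,"z":0.11,"ax":0,"ay":0,"az":0},{"hand":100,"x":0,"y":0,"z":0.14,"ax":0,"ay":0,"az":0},{"hand":100,"x":0,"y":0,"z":0.156,"ax":0,"ay":0,"az":0},{"hand":100,"x":0,"y":0,"z":0.159,"ax":0,"ay":0,"az":0},{"hand":100,"x":0,"y":0,"z":0.159,"ax":0,"ay":0,"az":0}]}}

```text
t: 21.62
tool_pos: [0.5669, -0.0375, 0.2169]
orientation: [3.141, -0.001, 0.002]
force: [-0.3, -0.5, 0.3]
opening: 0.093
gripper_force: 0.0
```

Call:
{"api": "carry_out", "payload": {"targets": [{"hand":40,"x":0,"y":0,"z":0,"ax":0,"ay":0,"az":0},{"hand":40,"x":0,"y":0,"z":0,"ax":0,"ay":0,"az":0},{"hand":40,"x":0,"y":0,"z":0,"ax":0,"ay":0,"az":0},{"hand":40,"x":0,"y":0,"z":0,"ax":0,"ay":0,"az":0},{"hand":40,"x":0,"y":0,"z":0,"ax":0,"ay":0,"az":0},{"hand":40,"x":0,"y":0,"z":0,"ax":0,"ay":0,"az":0}], "newtons": 40}}

```text
t: 22.38
tool_pos: [0.5665, -0.0371, 0.2159]
orientation: [3.142, -0.0, 0.0]
force: [-0.6, -0.7, 2.2]
opening: 0.0573
gripper_force: 40.0
```

Call:
{"api": "carry_out", "payload": {"targets": [{"hand":40,"x":0,"y":0,"z":-0.01,"ax":0,"ay":0,"az":0},{"hand":40,"x":0,"y":0,"z":-0.03,"ax":0,"ay":0,"az":0},{"hand":40,"x":0,"y":0,"z":-0.055,"ax":0,"ay":0,"az":0},{"hand":40,"x":0,"y":0,"z":-0.08,"ax":0,"ay":0,"az":0},{"hand":40,"x":0,"y":0,"z":-0.105,"ax":0,"ay":0,"az":0},{"hand":40,"x":0,"y":0,"z":-0.13,"ax":0,"ay":0,"az":0},{"hand":40,"x":0,"y":0,"z":-0.145,"ax":0,"ay":0,"az":0},{"hand":40,"x":0,"y":0,"z":-0.15,"ax":0,"ay":0,"az":0}]}}

```text
t: 23.38
tool_pos: [0.5666, -0.0371, 0.3673]
orientation: [3.141, -0.0, 0.003]
force: [-0.8, 1.0, -6.6]
opening: 0.0572
gripper_force: 40.0
```

Call:
{"api": "carry_out", "payload": {"targets": [{"hand":40,"x":0,"y":0,"z":0,"ax":0,"ay":0,"az":0},{"hand":40,"x":0,"y":0,"z":0,"ax":0,"ay":0,"az":0},{"hand":40,"x":0,"y":0,"z":0,"ax":0,"ay":0,"az":0},{"hand":40,"x":0,"y":0,"z":0,"ax":0,"ay":0,"az":0},{"hand":40,"x":0,"y":0,"z":0,"ax":0,"ay":0,"az":0},{"hand":40,"x":0,"y":0,"z":0,"ax":0,"ay":0,"az":0}]}}

```text
t: 24.12
tool_pos: [0.5664, -0.0371, 0.3657]
orientation: [-3.142, 0.0, 0.0]
force: [0.5, -0.1, -5.8]
opening: 0.0571
gripper_force: 40.0
```

```bash
python3 -c "
from h import *
heft(6)
p,_=read_camera('scene');cv2.imwrite('pics/end.png',p)"
```

```text
F,tau mean [  0.    -0.2   -5.44 -55.06 -51.59] std [0.47 0.44 0.63 0.02 0.01] op 0.0572844650084241 39.99870484083658 t 24.425 pos [ 0.5664 -0.0371  0.3658] [-0.02  0.05  0.01]
```

View pics/end.png

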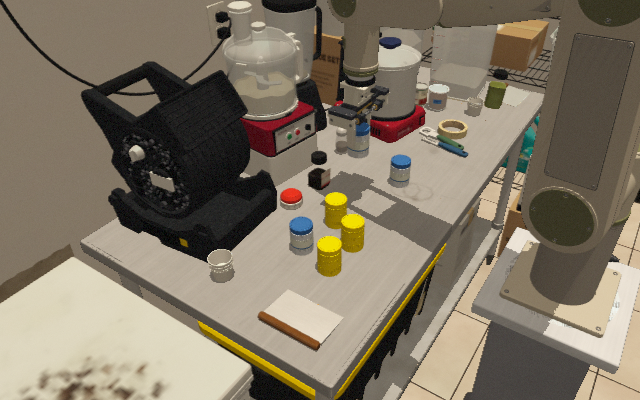

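The middle tin is held upright in the gripper at about (358,138). The left tin (301,234), right tin (400,168), timer, jar and cups all look unmoved, so I'm handing the job in.

```bash
python3 -c "
from plant import robot
print(robot.close_job())"
```

```text
the job is handed in; nothing more can be done
None
```

I hefted all three tins from left to right and handed the job in with the heaviest, the middle one (about 0.56 kg), held still and upright about 15 cm above the table; the two light ones (about 0.25 kg each) are back upright where they stood, and no verdict was shown.

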